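Take the depth of a blind bore with a collar gauge

TASK

Take the depth gauge out of its blue stand and lower it into the bore of the aluminium block, pressing firmly but gently until the rod bottoms out and holding it there a moment, so that the top of the block pushes the red collar up to mark the depth. Then stand the gauge back in its blue stand and let go, without ever touching the red collar with the fingers, so the mark is kept. Do not ram the gauge against the block or the bore floor, and leave the brass block, the file and the grinder where they are.

Things in the scene. Friction and masses are not known exactly. Their poses are not given: they have to be found in the camera images.
- gauge: Depth gauge: upright steel rod 12 mm in diameter with a slightly chamfered foot, and a black non-slip rubber cylindrical handle 18 mm in diameter on top; 160 mm long in all, about 125 to 190 g with its collar. The handle takes up the top 38 mm (122 to 160 mm above the foot). Origin: centre of the foot (lower tip); z runs up the rod. It starts upright in the stand.
- collar: Red marker collar on the gauge rod, 30 mm in diameter, 12 mm high; origin at the centre of its underside. It slides along the rod with a friction of about 3 N and stays where it is pushed; it starts with its underside 30 to 34 mm above the foot and can travel up to 95 mm above the foot. The block's top face pushes it up as the rod goes in.
- bore_block: Aluminium block bolted to the bench, 80 x 70 mm and 95 mm high, with one upright blind bore in the centre of its top face. Origin: centre of the underside.
- bore_mouth (a point): Centre of the bore's mouth, level with the block's top face (95 mm above the bench); z up. The bore is 13.5 mm in diameter with a chamfer of 2 mm, and 40 to 80 mm deep (it differs from block to block). The rigid flat floor of the bore has no reading of its own: its depth is found only by feeling the rod bottom out.
- brass_block: Brass block of the same size as the aluminium one, with a similar bore 30 mm deep, loose and heavy (4.5 kg): not to be measured. Origin: centre of the underside.
- stand: Blue plastic gauge stand fixed to the bench, 70 x 70 mm and 40 mm high, with one upright socket 13.5 mm in diameter (chamfer 3 mm), 25 mm deep, in the centre of its top. Origin: centre of the underside.
- stand_seat (a point): Centre of the floor of the stand's socket, 15 mm above the bench, 25 mm below the stand's top; z up. The gauge's foot rests here.
- file: Flat hand file lying down, about 270 mm long and 26 mm high, blue handle; origin on the bench beneath its middle, x along the file towards its tip.
- grinder: Angle grinder lying down, blue body, about 270 mm long, 62 mm wide and 63 mm high, 1.8 kg; origin on the bench beneath its middle, x along its length.

How it is judged:
On the way, in this order (a step that is already met when the one before it is completed fails the run):
1. the gauge is drawn clear of its stand (z of gauge in the frame of stand_seat above 0.04 m), for 0.1 s.
2. the gauge is in the aluminium block's bore, its foot pressed on the bore floor with more than 3 N, and the collar lies on the block's top face (z of bore_floor_c0 in the frame of gauge above -0.006 m and horizontal distance between gauge and bore_floor_c0 below 0.004 m and contact force between gauge and bore_floor_c0 above 3 N and z of collar in the frame of bore_mouth below 0.002 m), for 0.2 s.
At the end, for the whole second after the job is handed in: The gauge stands in the blue stand, let go and at rest: foot within 4 mm sideways of, and no more than 4 mm above, the centre of the socket floor, leaning less than 0.15 rad, with the collar's underside still more than 38 mm above the foot (horizontal distance between gauge and stand_seat below 0.004 m and z of gauge in the frame of stand_seat below 0.004 m and angle between gauge's own z axis and vertical below 0.15 rad and linear speed of gauge below 0.02 m/s and distance between gauge and collar above 0.038 m); the robot touches nothing.
It fails at once if the gauge presses on the bore floor with more than 25 N (contact force between gauge and bore_floor_c0 above 25 N).
It fails at once if the gauge presses on the aluminium block with more than 25 N (contact force between gauge and bore_block above 25 N).
It fails at once if the fingers touch the red collar (more than 0.5 N) (contact force between the fingers and collar above 0.5 N).
It fails at once if the brass block, the file or the grinder is moved by more than 10 mm (distance of any of brass_block, file, grinder from where it was at the start of the episode above 0.01 m).
It also fails if it takes over 64 s, if anything falls off the work surface, if the arm or the gripper's body presses on something with over 40 N, if the wrist force passes 120 N, or if a joint passes its speed limit or range.

ROBOT

A 7-joint arm with a two-finger parallel gripper is mounted at the origin on the work surface. World frame = base frame: x ahead of the robot, y to its left, z up, the work surface at z = 0. Lengths are in m, angles in rad, forces in N, time in s.
With the tool pointing down it reaches from about 0.425 to 0.925 m from the base axis. Payload 6.8 kg.
Tool frame: the origin (TCP) lies between the finger pads; the fingertips stand 11 mm ahead of it and the grasp point (between the pads) lies 8 mm behind it; z points along the fingers, y is the line along which they close (so a half turn about z gives the same grasp; the last joint's range is limited). The gripper opens to 85 mm and grips with 20 to 120 N. Pads are 22 mm wide; open, the fingers measure 114 mm over their backs; the gripper's body (76 mm by 85 mm) begins 54 mm behind the grasp point. The pads swing forward as they close: fully open they stand 13 mm farther back than shut.
Start: joints at [-1.355, 0.477, 0.022, 1.555, -0.011, 1.109, -0.083], TCP at [0.215, 0.64, 0.215] pointing down, gripper open.
Joint ranges: [-2.96, 2.96], [-0.34, 2.1], [-1.41, 1.46], [0.24, 2.44], [-1.37, 4.51], [0.17, 1.92], [-2.96, 2.96]. Speed limits (rad/s): [2.39, 2.39, 3.14, 3.14, 3.14, 3.14, 3.14].

INTERFACE

Orientations are given as a rotation vector (axis times angle).
In Python, from bench import r gives the robot as it stands.
- The arm moves only by the tool send_rows, never from a script. Its argument "deltas" is a list of rows, each an object of numbers: "dx", "dy", "dz": the shift along the world's x, y, z in mm; "rx", "ry", "rz": the turn, a rotation vector about the world's x, y, z in degrees. A call has 1 to 5 rows; each row is the pose to reach, as a shift and turn from the pose commanded when the call began; what a row does not reach only later rows make up. A row lasts 1/12 s, in which the tool goes at most 41.7 mm and 7.16 degrees, less where a joint would pass 70% of its speed; a pose out of reach is approached as far as the arm can. A call with a gripper value outside its range is refused whole. "jaw" is the finger opening in mm, from 0 to 85.4, set as the call begins (left out, the last holds). The fingers move at their own pace and stop on an object; "newtons" is the grip in N (left out, the last holds). Time passes only in rows, so rows that repeat a pose let the fingers close. It gives the time, the measured TCP pose, the force, the opening and the grip force at its end, in the units of the state.
- r.get_obs(): the state, without advancing time (a new reading comes with each control period).
- r.grab_frame(name): name is "scene" or "side" or "wrist"; returns a dict with "frame" (420x560x3 uint8, blue, green, red), "z_map" (420x560 float32, m along the optical axis (not along the pixel's ray), 0 where there is no reading), "vertical_fov" (degrees; the focal length in pixels is half the picture's height over the tangent of half this angle, whatever the lens; pixels are square), "cx", "cy" (the principal point, pixels), "xyz" and "orientation" of the camera in the world. Camera axes: x right, y down, z forward; pixel columns grow to the right and rows downward; lengths in m; the calibration is good to about 2 mm. A picture is of the moment at which its call begins.
- r.hand_in(): hands the job in; it is judged then, once.
The state is a dict: "clock": time; "joints": joint angles; "qvel": joint speeds; "tau": joint torques, N m; "tcp_pos": TCP position; "orientation": TCP orientation; "contact_force": force on the tool from outside, world axes, zero at the start; "moment": the same for the moment, N m; "grip_width": finger opening in m; "gripper_force": force on a finger pad.
Only numpy, scipy, OpenCV 4.12 (cv2) and the standard library are available. Lean on these libraries where they do the work, as an engineer would, in place of code of your own. Each camera call takes 0.05 s, during which the arm holds its last target. There are 200 camera calls.

## Working session

There is one attempt and no reset: what is moved stays moved. The work goes in short steps, Python scripts to look and compute and a tool call to move; the robot and the scene stay as the last step left them, time stands still between calls to the robot, and variables do not carry over. Pictures are saved under pics/ and viewed, at most 10 in all, crops included, and the job is handed in when it is done.

Besides the shell and the picture viewer there is one more tool, called after ">>>" as name(argument=value, ...), one argument or row to a line, values as JSON. send_rows: Moves the arm, as the interface text tells. Its arguments: {"type":"object","properties":{"deltas":{"type":"array","items":{"type":"object","properties":{"dx":{"type":"number"},"dy":{"type":"number"},"dz":{"type":"number"},"rx":{"type":"number"},"ry":{"type":"number"},"rz":{"type":"number"}}}},"jaw":{"type":"number"},"newtons":{"type":"number"}},"required":["deltas"]}

```bash
mkdir -p pics; ls; cat > h.py <<'E'
import numpy as np, cv2
from scipy.spatial.transform import Rotation as R
from bench import r
def grab(n):
    f=r.grab_frame(n); return f
def rot(o):
    o=np.array(o,float)
    return R.from_rotvec(o).as_matrix() if o.shape==(3,) else (R.from_quat(o).as_matrix() if o.shape==(4,) else o)
def ray(f,u,v):
    F=f["frame"].shape[0]/2/np.tan(np.radians(f["vertical_fov"])/2)
    d=np.stack([(np.asarray(u,float)-f["cx"])/F,(np.asarray(v,float)-f["cy"])/F,np.ones_like(np.asarray(u,float))],-1)
    return d@rot(f["orientation"]).T
def onplane(f,u,v,z):
    d=ray(f,u,v); o=np.array(f["xyz"]); return o+d*((z-o[2])/d[...,2])[...,None]
def cloud(f):
    v,u=np.mgrid[:f["frame"].shape[0],:f["frame"].shape[1]]
    return np.array(f["xyz"])+ray(f,u,v)*f["z_map"][...,None]
E
python3 - <<'E'
from h import *
o=r.get_obs(); print(o)
ims=[]
for n in("scene","side","wrist"):
    f=grab(n); print(n,f["xyz"],f["orientation"],f["vertical_fov"],f["cx"],f["cy"],(f["z_map"]>0).mean()); cv2.imwrite(f"pics/{n}0.png",f["frame"])
E
```

```text
pics
{'clock': 0.0, 'joints': array([-1.35510094,  0.47777959,  0.02235599,  1.55647078, -0.01146456,
        1.10929502, -0.08310832]), 'qvel': array([-0.00192279, -0.00050205,  0.00062896, -0.00029736, -0.00030481,
        0.00084135,  0.0005436 ]), 'tau': array([ 2.47693833e-04, -5.96447468e+01,  1.60791434e+00, -2.81201237e+01,
        1.24399815e-02,  9.36288794e-03, -1.64868482e-05]), 'tcp_pos': array([0.21459949, 0.639314  , 0.21353166]), 'orientation': array([-5.06355585e-01, -3.10039386e+00,  2.85945479e-03]), 'contact_force': array([1.28049722, 0.06368919, 0.07532234]), 'moment': array([-0.04458406,  0.01155064, -0.04148198]), 'gripper_force': 0.0, 'grip_width': 0.08535036488050488}
scene [1.09606426 0.43614415 0.58090884] [-0.94683019 -2.34816727  1.16777707] 51.840960116853196 277.26449335642 214.0762748798426 0.9961819727891157
side [0.36347211 0.49274889 0.66419669] [-0.68085138  2.64154958 -1.09917101] 52.9628758447739 278.73659626388246 210.09137775488705 0.9961224489795918
wrist [0.15148097 0.66188912 0.3726409 ] [2.36569897 1.70451381 0.22730675] 62.03400863471357 279.91151101958667 204.51109251326852 0.9959736394557823
```

View pics/scene0.png

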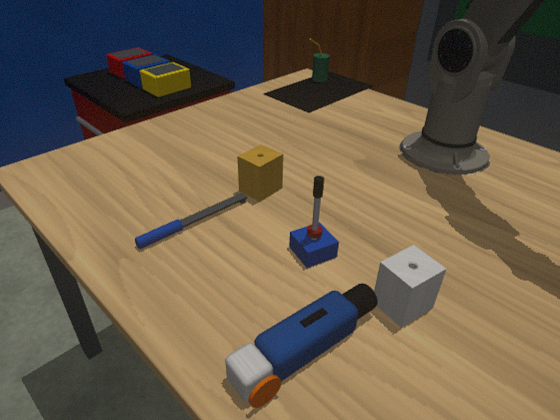

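View pics/side0.png

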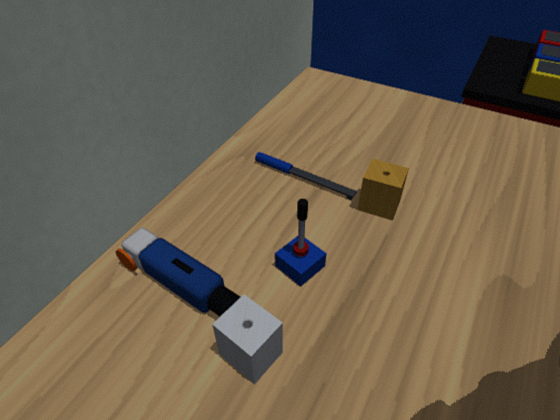

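Scene view: gauge handle top at about (318,180), stand at (314,243), aluminium bore at (413,266), brass bore at (260,155), grinder in the foreground. Side view: handle top (302,203), stand (300,260), aluminium bore (247,324), brass bore (386,174).

```bash
python3 - <<'E'
from h import *
px={"scene":dict(al=(413,266),br=(260,155),han=(318,184),st=(314,243)),"side":dict(al=(247,324),br=(386,174),han=(302,207),st=(300,260))}
for n in px:
    f=grab(n); P=cloud(f); im=f["frame"]
    V,U=np.mgrid[:420,:560]
    for k,z,rad in(("al",.095,60),("st",.04,45),("br",.095,45)):
        u,v=px[n][k]
        m=(abs(P[...,2]-z)<.006)&(np.hypot(U-u,V-v)<rad)
        m=cv2.morphologyEx(m.astype(np.uint8),cv2.MORPH_CLOSE,np.ones((9,9)))
        c=max(cv2.findContours(m,0,2)[0],key=cv2.contourArea)[:,0]
        w=onplane(f,c[:,0],c[:,1],z)[:,:2].astype(np.float32)*1000
        print(n,k,"rect",cv2.minAreaRect(w),"z",np.median(P[m>0][:,2]))
        if k!='st':
            g=im[v-9:v+10,u-12:u+13].astype(float).mean(2); t=(g.max()+g.min())/2
            vv,uu=np.nonzero(g<np.median(g)*.75); print("  hole",onplane(f,uu.mean()+u-12,vv.mean()+v-9,z),len(uu),uu.mean()+u-12,vv.mean()+v-9)
    u,v=px[n]["han"]
    m=(im.max(2)<60)&(np.hypot(U-u,V-v)<30)&(P[...,2]>.11)
    q=P[m]; vv,uu=np.nonzero(m); print(n,"handle",q.mean(0),q[:,2].max(),q[:,2].min(),m.sum(),uu.mean(),vv.min(),vv.max())
    print("  ray at mid z .156",onplane(f,uu.mean(),vv.mean(),.156), "bottom row",[onplane(f,uu[vv==vv.max()].mean(),vv.max(),.137)])
    hsv=cv2.cvtColor(im,cv2.COLOR_BGR2HSV); red=((hsv[...,0]<8)|(hsv[...,0]>172))&(hsv[...,1]>130)&(np.hypot(U-px[n]['st'][0],V-px[n]['st'][1])<45)
    q=P[red]; print("  red",np.median(q,0),q[:,2].min(),q[:,2].max(),red.sum())
    # tall things: grinder height
E
```

```text
scene al rect ((575.0731811523438, 229.08322143554688), (72.97406768798828, 86.64815521240234), 78.95670318603516) z 0.09470985212516503
  hole [0.57253774 0.22817975 0.095     ] 39 412.6923076923077 265.6666666666667
scene st rect ((586.1859741210938, 28.80912208557129), (76.9229965209961, 74.4825668334961), 74.124267578125) z 0.03967654460013409
scene br rect ((508.4462890625, -208.59353637695312), (87.35674285888672, 76.99461364746094), 5.40440034866333) z 0.09456533930485433
  hole [ 0.52105945 -0.18874474  0.095     ] 48 262.2708333333333 161.16666666666666
scene handle [0.58794846 0.02940358 0.16054615] 0.17594363940817198 0.1381754698794388 186 317.73118279569894 176 198
  ray at mid z .156 [0.58234313 0.02492399 0.156     ] bottom row [array([0.58796682, 0.03112673, 0.137     ])]
  red [0.58947532 0.03126105 0.05930937] 0.049763131320524234 0.06169954636586805 114
side al rect ((570.0027465820312, 229.4171142578125), (72.2385025024414, 82.59208679199219), 79.1400146484375) z 0.09539131859336158
  hole [0.57002679 0.2280235  0.095     ] 67 247.3134328358209 323.67164179104475
side st rect ((581.0595703125, 29.020029067993164), (74.37080383300781, 73.15697479248047), 73.1541976928711) z 0.04030405671416459
side br rect ((503.5645751953125, -208.5940704345703), (80.4254379272461, 78.99082946777344), 4.181798934936523) z 0.09522966339617656
  hole [ 0.50572125 -0.19369826  0.095     ] 40 381.75 177.725
side handle [0.57851057 0.03318004 0.15735591] 0.6641966852581279 0.11109763370846193 253 301.9209486166008 199 230
  ray at mid z .156 [0.57916268 0.03181369 0.156     ] bottom row [array([0.57026315, 0.05341892, 0.137     ])]
  red [0.57747457 0.03347263 0.05984202] 0.05190968018729525 0.1482745083225575 131
```

>>> send_rows(
  deltas=[
    {"dx": 21, "dy": -35, "dz": 4},
    {"dx": 42, "dy": -70, "dz": 8},
    {"dx": 63, "dy": -105, "dz": 12},
    {"dx": 84, "dy": -140, "dz": 16},
    {"dx": 105, "dy": -175, "dz": 20},
  ],
  jaw=85,
)

```text
$.deltas[0]: bad value
```

>>> send_rows(
  deltas=[
    {"dx": 21, "dy": -35},
    {"dx": 42, "dy": -70},
    {"dx": 63, "dy": -105},
    {"dx": 84, "dy": -140},
    {"dx": 105, "dy": -175},
  ],
)

```text
$.deltas[0]: bad value
```

>>> send_rows(
  deltas=[
    {"dx": 21, "dy": -35},
    {"dx": 42, "dy": -70},
    {"dx": 63, "dy": -105},
    {"dx": 84, "dy": -140},
    {"dx": 105, "dy": -175},
  ],
)

```text
$.deltas[0]: bad value
```

>>> send_rows(
  deltas=[
    {"dx": 20, "dy": -32},
    {"dx": 40, "dy": -64},
    {"dx": 53, "dy": -84},
    {"dx": 53, "dy": -84},
    {"dx": 53, "dy": -84},
  ],
)

```text
$.deltas[0]: bad value
```

Probably every key is required.

>>> send_rows(
  deltas=[
    {"dx": 21, "dy": -35, "dz": 4, "rx": 0, "ry": 0, "rz": 0},
    {"dx": 42, "dy": -70, "dz": 8, "rx": 0, "ry": 0, "rz": 0},
    {"dx": 63, "dy": -105, "dz": 12, "rx": 0, "ry": 0, "rz": 0},
    {"dx": 84, "dy": -140, "dz": 16, "rx": 0, "ry": 0, "rz": 0},
    {"dx": 105, "dy": -175, "dz": 20, "rx": 0, "ry": 0, "rz": 0},
  ],
  jaw=85,
)

```text
clock: 0.67
tcp_pos: [0.3204, 0.4631, 0.2346]
orientation: [-0.506, -3.101, 0.0]
contact_force: [0.8, 0.8, -0.8]
grip_width: 0.0851
gripper_force: 0.0
```

>>> send_rows(
  deltas=[
    {"dx": 21, "dy": -35, "dz": 0, "rx": 0, "ry": 0, "rz": 0},
    {"dx": 42, "dy": -70, "dz": 0, "rx": 0, "ry": 0, "rz": 0},
    {"dx": 63, "dy": -105, "dz": 0, "rx": 0, "ry": 0, "rz": 0},
    {"dx": 84, "dy": -140, "dz": 0, "rx": 0, "ry": 0, "rz": 0},
    {"dx": 105, "dy": -175, "dz": 0, "rx": 0, "ry": 0, "rz": 0},
  ],
)

```text
clock: 1.08
tcp_pos: [0.4254, 0.2881, 0.2347]
orientation: [0.506, 3.1, 0.001]
contact_force: [1.1, 0.2, 0.1]
grip_width: 0.0852
gripper_force: 0.0
```

>>> send_rows(
  deltas=[
    {"dx": 21, "dy": -35, "dz": 0, "rx": 0, "ry": 0, "rz": 0},
    {"dx": 42, "dy": -70, "dz": 0, "rx": 0, "ry": 0, "rz": 0},
    {"dx": 63, "dy": -105, "dz": 0, "rx": 0, "ry": 0, "rz": 0},
    {"dx": 84, "dy": -140, "dz": 0, "rx": 0, "ry": 0, "rz": 0},
    {"dx": 105, "dy": -175, "dz": 0, "rx": 0, "ry": 0, "rz": 0},
  ],
)

```text
clock: 1.5
tcp_pos: [0.5304, 0.113, 0.2347]
orientation: [0.506, 3.1, 0.001]
contact_force: [1.3, 1.0, -0.1]
grip_width: 0.0848
gripper_force: 0.0
```

>>> send_rows(
  deltas=[
    {"dx": 21, "dy": -33, "dz": 0, "rx": 0, "ry": 0, "rz": 0},
    {"dx": 40, "dy": -62, "dz": 0, "rx": 0, "ry": 0, "rz": 0},
    {"dx": 53, "dy": -84, "dz": 0, "rx": 0, "ry": 0, "rz": 0},
    {"dx": 53, "dy": -84, "dz": 0, "rx": 0, "ry": 0, "rz": 0},
    {"dx": 53, "dy": -84, "dz": 0, "rx": 0, "ry": 0, "rz": 0},
  ],
)

```text
clock: 1.92
tcp_pos: [0.5831, 0.0291, 0.2343]
orientation: [-0.512, -3.099, 0.001]
contact_force: [-1.0, 0.6, -0.4]
grip_width: 0.085
gripper_force: 0.0
```

```bash
python3 - <<'E'
from h import *
f=grab("wrist");P=cloud(f);im=f["frame"];cv2.imwrite("pics/w1.png",im)
o=r.get_obs();print(o["tcp_pos"],o["orientation"],o["joints"],f["xyz"])
m=(abs(P[...,2]-.175)<.004)&(np.hypot(P[...,0]-.583,P[...,1]-.03)<.03)
vv,uu=np.nonzero(m);print("top",m.sum(),P[m].mean(0) if m.any() else 0,uu.mean(),vv.mean(),onplane(f,uu.mean(),vv.mean(),.175))
E
```

```text
[0.58254767 0.0309655  0.23424219] [-5.07499385e-01 -3.09962583e+00 -2.05638126e-04] [-0.44240078  0.31692792  0.35634448  1.7775663  -0.12462786  1.06974163
  1.20395562] [0.52000159 0.05164823 0.39334962]
top 558 [0.58095605 0.02791101 0.17449055] 275.4193548387097 212.68279569892474 [0.58079579 0.02797282 0.175     ]
```

View pics/w1.png

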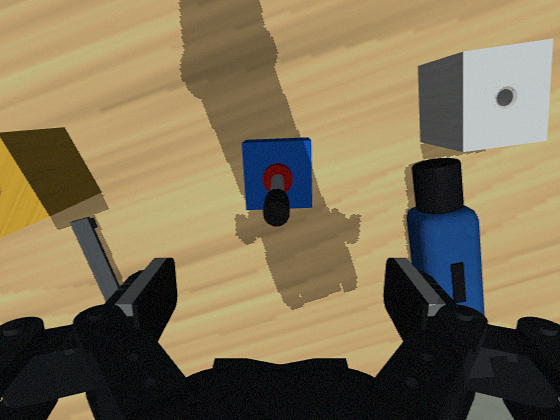

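The handle top is at (276,205) in the wrist view, the stand around it, the aluminium bore at (506,97).

```bash
cat > hole.py <<'E'
from h import *
def wb(f,u,v):
    P=cloud(f);im=f["frame"];V,U=np.mgrid[:420,:560]
    m=(abs(P[...,2]-.095)<.004)&(np.hypot(U-u,V-v)<90)
    m=cv2.morphologyEx(m.astype(np.uint8),cv2.MORPH_CLOSE,np.ones((25,25)))
    c=max(cv2.findContours(m,0,2)[0],key=cv2.contourArea)[:,0]
    print("al rect",cv2.minAreaRect(onplane(f,c[:,0],c[:,1],.095)[:,:2].astype(np.float32)*1000))
    g=im[v-18:v+19,u-18:u+19].astype(float).mean(2); k=(g<np.median(g)*.85).astype(np.uint8)
    c=max(cv2.findContours(k,0,2)[0],key=cv2.contourArea); e=cv2.fitEllipse(c);print("hole px",e,onplane(f,e[0][0]+u-18,e[0][1]+v-18,.095)*1000)
E
python3 - <<'E'
from hole import *
f=grab("wrist");wb(f,506,97)
P=cloud(f);m=(abs(P[...,2]-.04)<.004)&(np.hypot(P[...,0]-.583,P[...,1]-.03)<.06)
m=cv2.morphologyEx(m.astype(np.uint8),cv2.MORPH_CLOSE,np.ones((25,25)))
c=max(cv2.findContours(m,0,2)[0],key=cv2.contourArea)[:,0]
print("stand",cv2.minAreaRect(onplane(f,c[:,0],c[:,1],.04)[:,:2].astype(np.float32)*1000))
E
```

```text
al rect ((570.752685546875, 233.09420776367188), (81.34325408935547, 79.92657470703125), 79.12437438964844)
hole px ((14.83340072631836, 19.043899536132812), (16.086015701293945, 21.986282348632812), 43.60552978515625) [568.93459848 229.0330369   95.        ]
stand ((581.2760620117188, 27.689706802368164), (69.8671875, 70.26709747314453), 73.43804931640625)
```

>>> send_rows(
  deltas=[
    {"dx": -1, "dy": -2, "dz": -25, "rx": 0, "ry": 0, "rz": 0},
    {"dx": -1, "dy": -2, "dz": -50, "rx": 0, "ry": 0, "rz": 0},
    {"dx": -1, "dy": -2, "dz": -70, "rx": 0, "ry": 0, "rz": 0},
    {"dx": -1, "dy": -2, "dz": -86, "rx": 0, "ry": 0, "rz": 0},
    {"dx": -1, "dy": -2, "dz": -86, "rx": 0, "ry": 0, "rz": 0},
  ],
)

```text
clock: 2.43
tcp_pos: [0.5787, 0.0309, 0.1453]
orientation: [-0.501, -3.095, 0.002]
contact_force: [-0.6, -0.6, -0.2]
grip_width: 0.0848
gripper_force: 0.0
```

>>> send_rows(
  deltas=[
    {"dx": 0, "dy": 0, "dz": 1, "rx": 0, "ry": 0, "rz": 0},
    {"dx": 0, "dy": 0, "dz": 1, "rx": 0, "ry": 0, "rz": 0},
    {"dx": 0, "dy": 0, "dz": 1, "rx": 0, "ry": 0, "rz": 0},
    {"dx": 0, "dy": 0, "dz": 1, "rx": 0, "ry": 0, "rz": 0},
    {"dx": 0, "dy": 0, "dz": 1, "rx": 0, "ry": 0, "rz": 0},
  ],
  jaw=10,
  newtons=60,
)

```text
clock: 2.85
tcp_pos: [0.5823, 0.0291, 0.1505]
orientation: [0.506, 3.099, 0.001]
contact_force: [0.2, -1.0, 0.6]
grip_width: 0.0251
gripper_force: 0.0
```

>>> send_rows(
  deltas=[
    {"dx": 0, "dy": 0, "dz": 0, "rx": 0, "ry": 0, "rz": 0},
    {"dx": 0, "dy": 0, "dz": 0, "rx": 0, "ry": 0, "rz": 0},
    {"dx": 0, "dy": 0, "dz": 0, "rx": 0, "ry": 0, "rz": 0},
    {"dx": 0, "dy": 0, "dz": 0, "rx": 0, "ry": 0, "rz": 0},
    {"dx": 0, "dy": 0, "dz": 0, "rx": 0, "ry": 0, "rz": 0},
  ],
)

```text
clock: 3.27
tcp_pos: [0.5827, 0.0289, 0.1505]
orientation: [0.506, 3.099, 0.001]
contact_force: [-0.5, 0.0, 5.7]
grip_width: 0.0143
gripper_force: 58.6
```

```bash
python3 - <<'E'
from h import *
o=r.get_obs();print(o)
f=grab("scene");cv2.imwrite("pics/s2.png",cv2.resize(f["frame"][120:300,220:460],None,fx=3,fy=3))
E
```

```text
{'clock': 3.2667, 'joints': array([-0.41599661,  0.40789862,  0.33399896,  1.86217292, -0.16738945,
        0.89659374,  1.24396025]), 'qvel': array([-6.09129682e-05, -4.10965100e-04, -3.94925850e-04, -1.62234404e-04,
        8.81379190e-04, -9.29035477e-04,  2.21332098e-04]), 'tau': array([-6.89919898e-02, -4.57946670e+01,  4.48399276e+00, -2.21977526e+01,
       -3.48335970e-02, -4.01357864e-02, -2.12273267e-04]), 'tcp_pos': array([0.5827052 , 0.02889239, 0.15046762]), 'orientation': array([5.06444064e-01, 3.09850188e+00, 1.04480853e-03]), 'contact_force': array([-0.45243511,  0.01491897,  5.70480809]), 'moment': array([-0.04261907,  0.00578572, -0.02308624]), 'gripper_force': 58.570420145988464, 'grip_width': 0.01434393068548464}
```

View pics/s2.png

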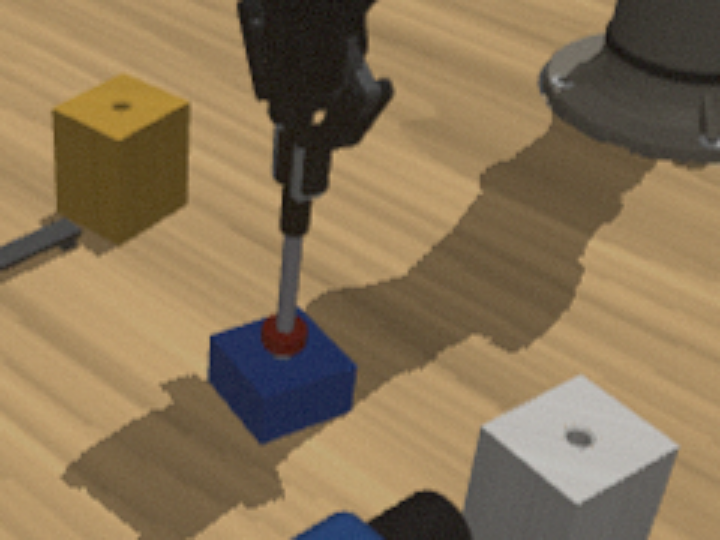

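The pads hold the upper half of the handle (tips around (310,190) in the crop), well clear of the collar; lifting.

>>> send_rows(
  deltas=[
    {"dx": 0, "dy": 0, "dz": 6, "rx": 0, "ry": 0, "rz": 0},
    {"dx": 0, "dy": 0, "dz": 15, "rx": 0, "ry": 0, "rz": 0},
    {"dx": 0, "dy": 0, "dz": 25, "rx": 0, "ry": 0, "rz": 0},
    {"dx": 0, "dy": 0, "dz": 38, "rx": 0, "ry": 0, "rz": 0},
    {"dx": 0, "dy": 0, "dz": 55, "rx": 0, "ry": 0, "rz": 0},
  ],
)

```text
clock: 3.73
tcp_pos: [0.581, 0.0289, 0.2049]
orientation: [-0.506, -3.099, 0.001]
contact_force: [0.5, 0.1, -1.6]
grip_width: 0.0144
gripper_force: 58.6
```

>>> send_rows(
  deltas=[
    {"dx": 0, "dy": 0, "dz": 20, "rx": 0, "ry": 0, "rz": 0},
    {"dx": 0, "dy": 0, "dz": 40, "rx": 0, "ry": 0, "rz": 0},
    {"dx": 0, "dy": 0, "dz": 50, "rx": 0, "ry": 0, "rz": 0},
    {"dx": 0, "dy": 0, "dz": 50, "rx": 0, "ry": 0, "rz": 0},
    {"dx": 0, "dy": 0, "dz": 50, "rx": 0, "ry": 0, "rz": 0},
  ],
)

```text
clock: 4.15
tcp_pos: [0.5818, 0.029, 0.2547]
orientation: [0.506, 3.1, 0.001]
contact_force: [-0.2, -0.3, -1.8]
grip_width: 0.0145
gripper_force: 58.6
```

>>> send_rows(
  deltas=[
    {"dx": -1, "dy": 25, "dz": 0, "rx": 0, "ry": 0, "rz": 0},
    {"dx": -2, "dy": 50, "dz": 0, "rx": 0, "ry": 0, "rz": 0},
    {"dx": -4, "dy": 80, "dz": 0, "rx": 0, "ry": 0, "rz": 0},
    {"dx": -6, "dy": 110, "dz": 0, "rx": 0, "ry": 0, "rz": 0},
    {"dx": -8, "dy": 140, "dz": 0, "rx": 0, "ry": 0, "rz": 0},
  ],
)

```text
clock: 4.57
tcp_pos: [0.5725, 0.1699, 0.2527]
orientation: [-0.507, -3.098, 0.002]
contact_force: [1.2, 0.5, -1.7]
grip_width: 0.0144
gripper_force: 58.7
```

>>> send_rows(
  deltas=[
    {"dx": -2, "dy": 30, "dz": 0, "rx": 0, "ry": 0, "rz": 0},
    {"dx": -3, "dy": 50, "dz": 0, "rx": 0, "ry": 0, "rz": 0},
    {"dx": -3, "dy": 60, "dz": 0, "rx": 0, "ry": 0, "rz": 0},
    {"dx": -3, "dy": 60, "dz": 0, "rx": 0, "ry": 0, "rz": 0},
    {"dx": -3, "dy": 60, "dz": 0, "rx": 0, "ry": 0, "rz": 0},
  ],
)

```text
clock: 4.98
tcp_pos: [0.5705, 0.2277, 0.2534]
orientation: [-0.507, -3.099, 0.003]
contact_force: [-0.3, -0.6, -1.1]
grip_width: 0.0146
gripper_force: 58.7
```

```bash
python3 - <<'E'
from h import *
o=r.get_obs();print(o["tcp_pos"],o["contact_force"],o["moment"],o["grip_width"])
F={n:grab(n) for n in("scene","side","wrist")}
for n,f in F.items(): cv2.imwrite(f"pics/{n}3.png",f["frame"])
a=cv2.resize(F["scene"]["frame"][90:330,320:500],None,fx=2,fy=2);b=cv2.resize(F["side"]["frame"][150:390,150:340],None,fx=2,fy=2)
cv2.imwrite("pics/c3.png",np.hstack([a,b]))
E
```

```text
[0.57050519 0.22773353 0.2534454 ] [-0.28326262 -0.55080599 -1.12692132] [-0.04266417 -0.0814814  -0.00288681] 0.01463614152401306
```

View pics/c3.png

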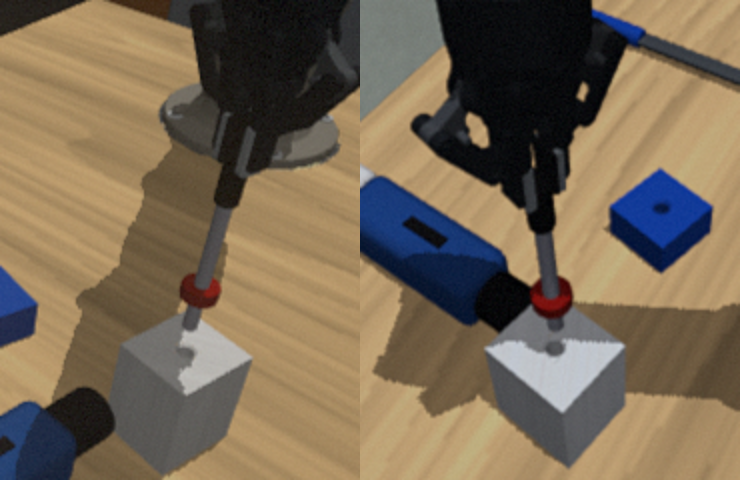

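View pics/wrist3.png

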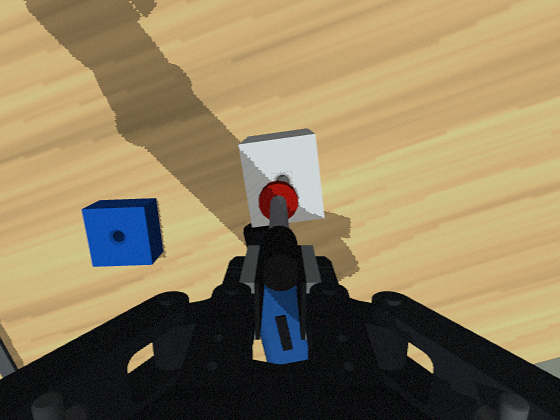

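The rod's foot hangs about 20 mm above the block: scene foot ≈ (414,254), bore (412,267); side foot ≈ (247,313), bore (247,324); the empty socket is visible in the side view and at (118,236) in the wrist view. Triangulating the rod axis and comparing it with the bore.

```bash
python3 - <<'E'
from h import *
F={n:grab(n) for n in("scene","side","wrist")}
def tri(ps):
    A=np.zeros((3,3));b=np.zeros(3);L=[]
    for n,(u,v) in ps.items():
        d=ray(F[n],u,v);d/=np.linalg.norm(d);o=np.array(F[n]["xyz"]);M=np.eye(3)-np.outer(d,d);A+=M;b+=M@o;L.append((M,o))
    x=np.linalg.solve(A,b);return (x*1000).round(1),[round(1000*np.linalg.norm(M@(x-o)),1) for M,o in L]
print("foot",tri({"scene":(414.5,254),"side":(247.5,313.5)}))
print("bore",tri({"scene":(412.5,267),"side":(247.5,324)}))
print("collar",tri({"scene":(420,235.5),"side":(246,298)}))
print("rodtop",tri({"scene":(434,193),"side":(240.5,266)}))
for n,c in(("scene",(380,440,195,262)),("side",(225,270,270,318))):
    f=F[n];hsv=cv2.cvtColor(f["frame"],cv2.COLOR_BGR2HSV);red=(((hsv[...,0]<8)|(hsv[...,0]>172))&(hsv[...,1]>130)).astype(np.uint8)
    k=np.zeros_like(red);k[c[2]:c[3],c[0]:c[1]]=red[c[2]:c[3],c[0]:c[1]]
    vv,uu=np.nonzero(k);print(n,"red",uu.mean(),vv.mean(),len(uu))
# socket darkness
for n,(u,v) in {"side":(301,253),"wrist":(118,236)}.items():
    f=F[n];g=f["frame"][v-10:v+11,u-10:u+11].astype(float).mean(2)
    k=(g<np.median(g)*.72).astype(np.uint8);c=max(cv2.findContours(k,0,2)[0],key=cv2.contourArea)
    if len(c)>4:
        e=cv2.fitEllipse(c);print(n,"socket",e,onplane(f,e[0][0]+u-10,e[0][1]+v-10,.04)*1000)
E
```

```text
foot (array([570.5, 224.6, 117.5]), [np.float64(0.5), np.float64(0.5)])
bore (array([570.9, 227.2,  90.9]), [np.float64(0.7), np.float64(0.7)])
collar (array([570.6, 224.7, 156.9]), [np.float64(1.2), np.float64(1.2)])
rodtop (array([569.8, 228.6, 236.8]), [np.float64(0.0), np.float64(0.0)])
scene red 418.32211538461536 235.1153846153846 208
side red 245.1417910447761 299.5223880597015 268
side socket ((9.498069763183594, 10.778426170349121), (4.841314315795898, 7.354265213012695), 90.16384887695312) [580.4147866   27.37120436  40.        ]
wrist socket ((9.207508087158203, 9.891624450683594), (10.16852855682373, 12.632171630859375), 119.16253662109375) [580.86033349  29.86002657  40.        ]
```

>>> send_rows(
  deltas=[
    {"dx": 0, "dy": 1, "dz": -6, "rx": 0, "ry": 0, "rz": 0},
    {"dx": 0, "dy": 2, "dz": -11, "rx": 0, "ry": 0, "rz": 0},
    {"dx": 0, "dy": 2, "dz": -16, "rx": 0, "ry": 0, "rz": 0},
    {"dx": 0, "dy": 2, "dz": -16, "rx": 0, "ry": 0, "rz": 0},
    {"dx": 0, "dy": 2, "dz": -16, "rx": 0, "ry": 0, "rz": 0},
  ],
)

```text
clock: 5.7
tcp_pos: [0.5704, 0.2309, 0.2378]
orientation: [-0.506, -3.1, 0.001]
contact_force: [0.8, 0.2, -2.3]
grip_width: 0.0143
gripper_force: 58.7
```

```bash
python3 - <<'E'
from h import *
o=r.get_obs();print(o["tcp_pos"],o["contact_force"],o["moment"])
f=[grab(n)["frame"] for n in("scene","side","wrist")]
a=[cv2.resize(x,(390,600) ,interpolation=cv2.INTER_CUBIC) for x in (f[0][225:295,390:435.__int__()],f[1][280:350,225:270])]
cv2.imwrite("pics/c4.png",np.hstack(a))
E
```

```text
File "<stdin>", line 4
    a=[cv2.resize(x,(390,600) ,interpolation=cv2.INTER_CUBIC) for x in (f[0][225:295,390:435.__int__()],f[1][280:350,225:270])]
                                                                                            ^
SyntaxError: invalid decimal literal
```

```bash
python3 - <<'E'
from h import *
o=r.get_obs();print(o["tcp_pos"],o["contact_force"],o["moment"])
f=[grab(n)["frame"] for n in("scene","side")]
# 8x crops
cv2.imwrite("pics/c4.png",np.hstack([cv2.resize(x,None,fx=8,fy=8,interpolation=cv2.INTER_CUBIC) for x in (f[0][220:290,388:436],f[1][275:345,224:272])]))
E
```

```text
[0.57039639 0.23086712 0.23783543] [ 0.78742527  0.16130729 -2.28952695] [ 0.0488793  -0.02237916 -0.01267778]
```

View pics/c4.png

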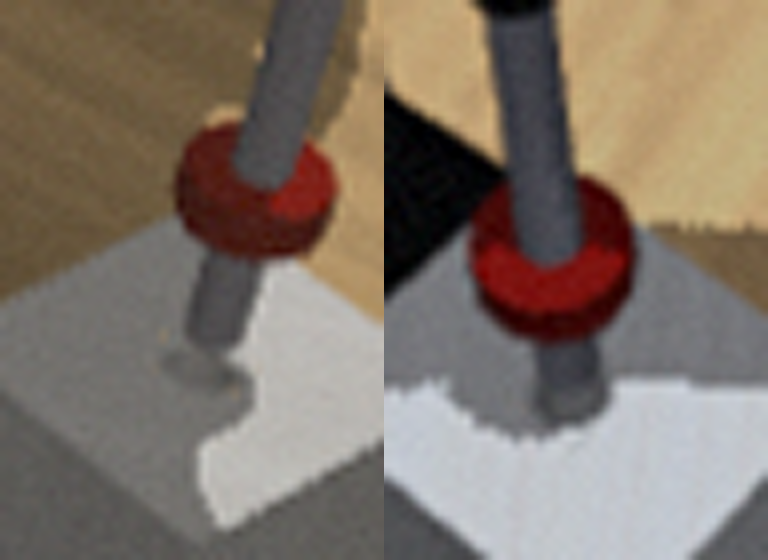

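Left (scene): foot tip at crop (213,338), mouth centre (207,371). Right (side): foot tip about (566,398), mouth about (574,402).

```bash
python3 - <<'E'
from h import *
for n,ft,bo in(("scene",(388+213/8,220+338/8),(388+207/8,220+371/8)),("side",(224+(566-384)/8,275+396/8),(224+(574-384)/8,275+402/8))):
    f=grab(n)
    print(n,onplane(f,*bo,.095)*1000)
    for z in(.0985,.102): print("  foot",z,onplane(f,*ft,z)*1000)
    for q in ((1,0),(0,1)): print("  px",(onplane(f,bo[0]+q[0],bo[1]+q[1],.095)-onplane(f,*bo,.095))*1000)
E
```

```text
scene [572.59641357 230.41373604  95.        ]
  foot 0.0985 [566.88294195 227.51099739  98.5       ]
  foot 0.102 [570.72228832 229.02468451 102.        ]
  px [-1.19228347  1.12850184  0.        ]
  px [2.06775624 1.26052609 0.        ]
side [568.0366235  229.95850287  95.        ]
  foot 0.0985 [568.75804666 231.23508709  98.5       ]
  foot 0.102 [567.48793001 232.85308902 102.        ]
  px [-1.31953574 -0.726505    0.        ]
  px [-0.89049863  1.42059518  0.        ]
```

>>> send_rows(
  deltas=[
    {"dx": 0.5, "dy": -1, "dz": -2, "rx": 0, "ry": 0, "rz": 0},
    {"dx": 0.5, "dy": -1, "dz": -4, "rx": 0, "ry": 0, "rz": 0},
    {"dx": 0.5, "dy": -1, "dz": -5, "rx": 0, "ry": 0, "rz": 0},
    {"dx": 0.5, "dy": -1, "dz": -6, "rx": 0, "ry": 0, "rz": 0},
    {"dx": 0.5, "dy": -1, "dz": -6, "rx": 0, "ry": 0, "rz": 0},
  ],
)

```text
clock: 6.32
tcp_pos: [0.5711, 0.2299, 0.2322]
orientation: [-0.506, -3.1, 0.0]
contact_force: [0.1, 0.3, -1.6]
grip_width: 0.0141
gripper_force: 58.7
```

>>> send_rows(
  deltas=[
    {"dx": 0, "dy": 0, "dz": -0.5, "rx": 0, "ry": 0, "rz": 0},
    {"dx": 0, "dy": 0, "dz": -1, "rx": 0, "ry": 0, "rz": 0},
    {"dx": 0, "dy": 0, "dz": -1.5, "rx": 0, "ry": 0, "rz": 0},
    {"dx": 0, "dy": 0, "dz": -2, "rx": 0, "ry": 0, "rz": 0},
    {"dx": 0, "dy": 0, "dz": -2, "rx": 0, "ry": 0, "rz": 0},
  ],
)

```text
clock: 6.73
tcp_pos: [0.5712, 0.2299, 0.2304]
orientation: [-0.506, -3.1, 0.0]
contact_force: [0.2, 0.2, -0.6]
grip_width: 0.0144
gripper_force: 58.7
```

>>> send_rows(
  deltas=[
    {"dx": 0, "dy": 0, "dz": -0.5, "rx": 0, "ry": 0, "rz": 0},
    {"dx": 0, "dy": 0, "dz": -1, "rx": 0, "ry": 0, "rz": 0},
    {"dx": 0, "dy": 0, "dz": -1.5, "rx": 0, "ry": 0, "rz": 0},
    {"dx": 0, "dy": 0, "dz": -2, "rx": 0, "ry": 0, "rz": 0},
    {"dx": 0, "dy": 0, "dz": -2, "rx": 0, "ry": 0, "rz": 0},
  ],
)

```text
clock: 7.15
tcp_pos: [0.5712, 0.2299, 0.2284]
orientation: [-0.506, -3.1, 0.0]
contact_force: [-0.7, 0.0, -2.4]
grip_width: 0.0145
gripper_force: 58.7
```

>>> send_rows(
  deltas=[
    {"dx": 0, "dy": 0, "dz": -0.5, "rx": 0, "ry": 0, "rz": 0},
    {"dx": 0, "dy": 0, "dz": -1, "rx": 0, "ry": 0, "rz": 0},
    {"dx": 0, "dy": 0, "dz": -1.5, "rx": 0, "ry": 0, "rz": 0},
    {"dx": 0, "dy": 0, "dz": -2, "rx": 0, "ry": 0, "rz": 0},
    {"dx": 0, "dy": 0, "dz": -2, "rx": 0, "ry": 0, "rz": 0},
  ],
)

```text
clock: 7.57
tcp_pos: [0.5712, 0.2299, 0.2264]
orientation: [-0.506, -3.1, 0.0]
contact_force: [-0.2, 0.3, -1.0]
grip_width: 0.0139
gripper_force: 58.7
```

>>> send_rows(
  deltas=[
    {"dx": 0, "dy": 0, "dz": -0.5, "rx": 0, "ry": 0, "rz": 0},
    {"dx": 0, "dy": 0, "dz": -1, "rx": 0, "ry": 0, "rz": 0},
    {"dx": 0, "dy": 0, "dz": -1.5, "rx": 0, "ry": 0, "rz": 0},
    {"dx": 0, "dy": 0, "dz": -2, "rx": 0, "ry": 0, "rz": 0},
    {"dx": 0, "dy": 0, "dz": -2, "rx": 0, "ry": 0, "rz": 0},
  ],
)

```text
clock: 7.98
tcp_pos: [0.5712, 0.2299, 0.2244]
orientation: [-0.506, -3.1, 0.0]
contact_force: [-0.0, -0.1, -1.1]
grip_width: 0.0142
gripper_force: 58.7
```

>>> send_rows(
  deltas=[
    {"dx": 0, "dy": 0, "dz": -2, "rx": 0, "ry": 0, "rz": 0},
    {"dx": 0, "dy": 0, "dz": -4, "rx": 0, "ry": 0, "rz": 0},
    {"dx": 0, "dy": 0, "dz": -6, "rx": 0, "ry": 0, "rz": 0},
    {"dx": 0, "dy": 0, "dz": -8, "rx": 0, "ry": 0, "rz": 0},
    {"dx": 0, "dy": 0, "dz": -10, "rx": 0, "ry": 0, "rz": 0},
  ],
)

```text
clock: 8.4
tcp_pos: [0.5712, 0.2299, 0.2142]
orientation: [-0.506, -3.1, 0.0]
contact_force: [0.2, 1.3, -0.4]
grip_width: 0.0142
gripper_force: 58.7
```

>>> send_rows(
  deltas=[
    {"dx": 0, "dy": 0, "dz": -2, "rx": 0, "ry": 0, "rz": 0},
    {"dx": 0, "dy": 0, "dz": -4, "rx": 0, "ry": 0, "rz": 0},
    {"dx": 0, "dy": 0, "dz": -6, "rx": 0, "ry": 0, "rz": 0},
    {"dx": 0, "dy": 0, "dz": -8, "rx": 0, "ry": 0, "rz": 0},
    {"dx": 0, "dy": 0, "dz": -10, "rx": 0, "ry": 0, "rz": 0},
  ],
)

```text
clock: 8.82
tcp_pos: [0.5712, 0.23, 0.2043]
orientation: [-0.506, -3.1, -0.0]
contact_force: [0.9, 0.1, -1.5]
grip_width: 0.0144
gripper_force: 58.7
```

>>> send_rows(
  deltas=[
    {"dx": 0, "dy": 0, "dz": -1.2, "rx": 0, "ry": 0, "rz": 0},
    {"dx": 0, "dy": 0, "dz": -2.4, "rx": 0, "ry": 0, "rz": 0},
    {"dx": 0, "dy": 0, "dz": -3.6, "rx": 0, "ry": 0, "rz": 0},
    {"dx": 0, "dy": 0, "dz": -4.8, "rx": 0, "ry": 0, "rz": 0},
    {"dx": 0, "dy": 0, "dz": -6, "rx": 0, "ry": 0, "rz": 0},
  ],
)

```text
clock: 9.23
tcp_pos: [0.5713, 0.23, 0.1984]
orientation: [0.506, 3.1, 0.0]
contact_force: [0.5, -0.6, -1.4]
grip_width: 0.0142
gripper_force: 58.7
```

>>> send_rows(
  deltas=[
    {"dx": 0, "dy": 0, "dz": -1, "rx": 0, "ry": 0, "rz": 0},
    {"dx": 0, "dy": 0, "dz": -2, "rx": 0, "ry": 0, "rz": 0},
    {"dx": 0, "dy": 0, "dz": -3, "rx": 0, "ry": 0, "rz": 0},
    {"dx": 0, "dy": 0, "dz": -4, "rx": 0, "ry": 0, "rz": 0},
    {"dx": 0, "dy": 0, "dz": -5, "rx": 0, "ry": 0, "rz": 0},
  ],
)

```text
clock: 9.65
tcp_pos: [0.5715, 0.2299, 0.1937]
orientation: [0.506, 3.1, 0.0]
contact_force: [0.1, -1.3, 2.3]
grip_width: 0.0145
gripper_force: 59.1
```

Collar contact felt (+3.7 N at about 37 mm depth). Arm stiffness seems around 6–15 N/mm, so from here small steps with a force check after each.

>>> send_rows(
  deltas=[
    {"dx": 0, "dy": 0, "dz": -0.5, "rx": 0, "ry": 0, "rz": 0},
    {"dx": 0, "dy": 0, "dz": -1, "rx": 0, "ry": 0, "rz": 0},
    {"dx": 0, "dy": 0, "dz": -1.5, "rx": 0, "ry": 0, "rz": 0},
    {"dx": 0, "dy": 0, "dz": -2, "rx": 0, "ry": 0, "rz": 0},
  ],
)

```text
clock: 9.98
tcp_pos: [0.5713, 0.2299, 0.1915]
orientation: [0.506, 3.1, 0.0]
contact_force: [-1.1, -0.3, 3.0]
grip_width: 0.0143
gripper_force: 59.1
```

>>> send_rows(
  deltas=[
    {"dx": 0, "dy": 0, "dz": -0.4, "rx": 0, "ry": 0, "rz": 0},
    {"dx": 0, "dy": 0, "dz": -0.8, "rx": 0, "ry": 0, "rz": 0},
    {"dx": 0, "dy": 0, "dz": -1.2, "rx": 0, "ry": 0, "rz": 0},
    {"dx": 0, "dy": 0, "dz": -1.2, "rx": 0, "ry": 0, "rz": 0},
  ],
)

```text
clock: 10.32
tcp_pos: [0.5712, 0.2299, 0.1902]
orientation: [-0.506, -3.1, 0.0]
contact_force: [-0.4, -0.9, 0.5]
grip_width: 0.0141
gripper_force: 59.0
```

>>> send_rows(
  deltas=[
    {"dx": 0, "dy": 0, "dz": -0.4, "rx": 0, "ry": 0, "rz": 0},
    {"dx": 0, "dy": 0, "dz": -0.8, "rx": 0, "ry": 0, "rz": 0},
    {"dx": 0, "dy": 0, "dz": -1.2, "rx": 0, "ry": 0, "rz": 0},
    {"dx": 0, "dy": 0, "dz": -1.2, "rx": 0, "ry": 0, "rz": 0},
  ],
)

```text
clock: 10.65
tcp_pos: [0.5712, 0.23, 0.189]
orientation: [-0.506, -3.1, 0.0]
contact_force: [0.5, -0.1, 1.8]
grip_width: 0.0142
gripper_force: 59.0
```

>>> send_rows(
  deltas=[
    {"dx": 0, "dy": 0, "dz": -0.4, "rx": 0, "ry": 0, "rz": 0},
    {"dx": 0, "dy": 0, "dz": -0.8, "rx": 0, "ry": 0, "rz": 0},
    {"dx": 0, "dy": 0, "dz": -1.2, "rx": 0, "ry": 0, "rz": 0},
    {"dx": 0, "dy": 0, "dz": -1.2, "rx": 0, "ry": 0, "rz": 0},
  ],
)

```text
clock: 10.98
tcp_pos: [0.5712, 0.2299, 0.1878]
orientation: [-0.506, -3.1, -0.0]
contact_force: [-0.8, -0.3, 0.4]
grip_width: 0.0146
gripper_force: 59.0
```

>>> send_rows(
  deltas=[
    {"dx": 0, "dy": 0, "dz": -0.4, "rx": 0, "ry": 0, "rz": 0},
    {"dx": 0, "dy": 0, "dz": -0.8, "rx": 0, "ry": 0, "rz": 0},
    {"dx": 0, "dy": 0, "dz": -1.2, "rx": 0, "ry": 0, "rz": 0},
    {"dx": 0, "dy": 0, "dz": -1.4, "rx": 0, "ry": 0, "rz": 0},
  ],
)

```text
clock: 11.32
tcp_pos: [0.5713, 0.2299, 0.1865]
orientation: [-0.506, -3.1, 0.0]
contact_force: [-0.3, -0.5, 2.4]
grip_width: 0.0146
gripper_force: 59.1
```

>>> send_rows(
  deltas=[
    {"dx": 0, "dy": 0, "dz": -0.4, "rx": 0, "ry": 0, "rz": 0},
    {"dx": 0, "dy": 0, "dz": -0.8, "rx": 0, "ry": 0, "rz": 0},
    {"dx": 0, "dy": 0, "dz": -1.2, "rx": 0, "ry": 0, "rz": 0},
    {"dx": 0, "dy": 0, "dz": -1.4, "rx": 0, "ry": 0, "rz": 0},
  ],
)

```text
clock: 11.65
tcp_pos: [0.5713, 0.2299, 0.185]
orientation: [-0.506, -3.1, -0.0]
contact_force: [-0.9, -0.3, 2.3]
grip_width: 0.0143
gripper_force: 59.1
```

>>> send_rows(
  deltas=[
    {"dx": 0, "dy": 0, "dz": -0.4, "rx": 0, "ry": 0, "rz": 0},
    {"dx": 0, "dy": 0, "dz": -0.8, "rx": 0, "ry": 0, "rz": 0},
    {"dx": 0, "dy": 0, "dz": -1.2, "rx": 0, "ry": 0, "rz": 0},
    {"dx": 0, "dy": 0, "dz": -1.4, "rx": 0, "ry": 0, "rz": 0},
  ],
)

```text
clock: 11.98
tcp_pos: [0.5712, 0.23, 0.1836]
orientation: [-0.506, -3.1, 0.0]
contact_force: [-0.2, -0.8, 1.1]
grip_width: 0.0145
gripper_force: 59.1
```

>>> send_rows(
  deltas=[
    {"dx": 0, "dy": 0, "dz": -0.4, "rx": 0, "ry": 0, "rz": 0},
    {"dx": 0, "dy": 0, "dz": -0.8, "rx": 0, "ry": 0, "rz": 0},
    {"dx": 0, "dy": 0, "dz": -1.2, "rx": 0, "ry": 0, "rz": 0},
    {"dx": 0, "dy": 0, "dz": -1.5, "rx": 0, "ry": 0, "rz": 0},
  ],
)

```text
clock: 12.32
tcp_pos: [0.5712, 0.2299, 0.1821]
orientation: [-0.507, -3.1, 0.0]
contact_force: [0.0, -0.8, 1.6]
grip_width: 0.0142
gripper_force: 59.1
```

>>> send_rows(
  deltas=[
    {"dx": 0, "dy": 0, "dz": -0.4, "rx": 0, "ry": 0, "rz": 0},
    {"dx": 0, "dy": 0, "dz": -0.8, "rx": 0, "ry": 0, "rz": 0},
    {"dx": 0, "dy": 0, "dz": -1.2, "rx": 0, "ry": 0, "rz": 0},
    {"dx": 0, "dy": 0, "dz": -1.5, "rx": 0, "ry": 0, "rz": 0},
  ],
)

```text
clock: 12.65
tcp_pos: [0.5713, 0.23, 0.1807]
orientation: [0.506, 3.101, 0.0]
contact_force: [-0.1, -0.8, 2.3]
grip_width: 0.0141
gripper_force: 59.1
```

>>> send_rows(
  deltas=[
    {"dx": 0, "dy": 0, "dz": -0.4, "rx": 0, "ry": 0, "rz": 0},
    {"dx": 0, "dy": 0, "dz": -0.8, "rx": 0, "ry": 0, "rz": 0},
    {"dx": 0, "dy": 0, "dz": -1.2, "rx": 0, "ry": 0, "rz": 0},
    {"dx": 0, "dy": 0, "dz": -1.5, "rx": 0, "ry": 0, "rz": 0},
  ],
)

```text
clock: 12.98
tcp_pos: [0.5712, 0.2299, 0.1792]
orientation: [-0.506, -3.1, 0.0]
contact_force: [-0.2, -0.1, 1.5]
grip_width: 0.0144
gripper_force: 59.1
```

>>> send_rows(
  deltas=[
    {"dx": 0, "dy": 0, "dz": -0.4, "rx": 0, "ry": 0, "rz": 0},
    {"dx": 0, "dy": 0, "dz": -0.8, "rx": 0, "ry": 0, "rz": 0},
    {"dx": 0, "dy": 0, "dz": -1.2, "rx": 0, "ry": 0, "rz": 0},
    {"dx": 0, "dy": 0, "dz": -1.5, "rx": 0, "ry": 0, "rz": 0},
  ],
)

```text
clock: 13.32
tcp_pos: [0.5712, 0.2299, 0.1777]
orientation: [-0.506, -3.1, -0.0]
contact_force: [-1.1, -1.2, 1.0]
grip_width: 0.0143
gripper_force: 59.1
```

>>> send_rows(
  deltas=[
    {"dx": 0, "dy": 0, "dz": -0.4, "rx": 0, "ry": 0, "rz": 0},
    {"dx": 0, "dy": 0, "dz": -0.8, "rx": 0, "ry": 0, "rz": 0},
    {"dx": 0, "dy": 0, "dz": -1.2, "rx": 0, "ry": 0, "rz": 0},
    {"dx": 0, "dy": 0, "dz": -1.5, "rx": 0, "ry": 0, "rz": 0},
  ],
)

```text
clock: 13.65
tcp_pos: [0.5713, 0.2299, 0.1761]
orientation: [-0.506, -3.1, -0.0]
contact_force: [0.9, 0.1, 2.2]
grip_width: 0.0144
gripper_force: 59.0
```

>>> send_rows(
  deltas=[
    {"dx": 0, "dy": 0, "dz": -0.4, "rx": 0, "ry": 0, "rz": 0},
    {"dx": 0, "dy": 0, "dz": -0.8, "rx": 0, "ry": 0, "rz": 0},
    {"dx": 0, "dy": 0, "dz": -1.2, "rx": 0, "ry": 0, "rz": 0},
    {"dx": 0, "dy": 0, "dz": -1.5, "rx": 0, "ry": 0, "rz": 0},
  ],
)

```text
clock: 13.98
tcp_pos: [0.5712, 0.2299, 0.1746]
orientation: [-0.506, -3.1, 0.0]
contact_force: [-0.3, -1.2, 1.4]
grip_width: 0.0144
gripper_force: 59.1
```

>>> send_rows(
  deltas=[
    {"dx": 0, "dy": 0, "dz": -0.4, "rx": 0, "ry": 0, "rz": 0},
    {"dx": 0, "dy": 0, "dz": -0.8, "rx": 0, "ry": 0, "rz": 0},
    {"dx": 0, "dy": 0, "dz": -1.2, "rx": 0, "ry": 0, "rz": 0},
    {"dx": 0, "dy": 0, "dz": -1.5, "rx": 0, "ry": 0, "rz": 0},
  ],
)

```text
clock: 14.32
tcp_pos: [0.5713, 0.2299, 0.1732]
orientation: [-0.506, -3.1, -0.0]
contact_force: [-0.1, -0.2, 2.7]
grip_width: 0.014
gripper_force: 59.1
```

>>> send_rows(
  deltas=[
    {"dx": 0, "dy": 0, "dz": -0.4, "rx": 0, "ry": 0, "rz": 0},
    {"dx": 0, "dy": 0, "dz": -0.8, "rx": 0, "ry": 0, "rz": 0},
    {"dx": 0, "dy": 0, "dz": -1.2, "rx": 0, "ry": 0, "rz": 0},
    {"dx": 0, "dy": 0, "dz": -1.5, "rx": 0, "ry": 0, "rz": 0},
  ],
)

```text
clock: 14.65
tcp_pos: [0.5713, 0.2299, 0.1716]
orientation: [-0.507, -3.1, 0.0]
contact_force: [-0.4, -1.2, 1.7]
grip_width: 0.0143
gripper_force: 59.1
```

>>> send_rows(
  deltas=[
    {"dx": 0, "dy": 0, "dz": -0.4, "rx": 0, "ry": 0, "rz": 0},
    {"dx": 0, "dy": 0, "dz": -0.8, "rx": 0, "ry": 0, "rz": 0},
    {"dx": 0, "dy": 0, "dz": -1.2, "rx": 0, "ry": 0, "rz": 0},
    {"dx": 0, "dy": 0, "dz": -1.5, "rx": 0, "ry": 0, "rz": 0},
  ],
)

```text
clock: 14.98
tcp_pos: [0.5712, 0.23, 0.1701]
orientation: [-0.506, -3.1, -0.0]
contact_force: [-0.6, -1.9, 1.5]
grip_width: 0.0143
gripper_force: 59.0
```

>>> send_rows(
  deltas=[
    {"dx": 0, "dy": 0, "dz": -0.4, "rx": 0, "ry": 0, "rz": 0},
    {"dx": 0, "dy": 0, "dz": -0.8, "rx": 0, "ry": 0, "rz": 0},
    {"dx": 0, "dy": 0, "dz": -1.2, "rx": 0, "ry": 0, "rz": 0},
    {"dx": 0, "dy": 0, "dz": -1.5, "rx": 0, "ry": 0, "rz": 0},
  ],
)

```text
clock: 15.32
tcp_pos: [0.5713, 0.2299, 0.1686]
orientation: [-0.506, -3.1, 0.0]
contact_force: [-0.9, -0.9, 2.7]
grip_width: 0.0144
gripper_force: 59.0
```

>>> send_rows(
  deltas=[
    {"dx": 0, "dy": 0, "dz": -0.4, "rx": 0, "ry": 0, "rz": 0},
    {"dx": 0, "dy": 0, "dz": -0.8, "rx": 0, "ry": 0, "rz": 0},
    {"dx": 0, "dy": 0, "dz": -1.2, "rx": 0, "ry": 0, "rz": 0},
    {"dx": 0, "dy": 0, "dz": -1.5, "rx": 0, "ry": 0, "rz": 0},
  ],
)

```text
clock: 15.65
tcp_pos: [0.5716, 0.2301, 0.1676]
orientation: [0.506, 3.1, 0.001]
contact_force: [-1.0, -1.8, 5.8]
grip_width: 0.0143
gripper_force: 59.5
```

Bottomed (force up, z lagging). Pressing slightly more and holding.

>>> send_rows(
  deltas=[
    {"dx": 0, "dy": 0, "dz": -0.3, "rx": 0, "ry": 0, "rz": 0},
    {"dx": 0, "dy": 0, "dz": -0.5, "rx": 0, "ry": 0, "rz": 0},
    {"dx": 0, "dy": 0, "dz": -0.5, "rx": 0, "ry": 0, "rz": 0},
  ],
)

```text
clock: 15.9
tcp_pos: [0.5719, 0.2303, 0.1676]
orientation: [0.506, 3.099, 0.002]
contact_force: [-1.4, -1.1, 6.0]
grip_width: 0.0143
gripper_force: 59.5
```

>>> send_rows(
  deltas=[
    {"dx": 0, "dy": 0, "dz": -0.4, "rx": 0, "ry": 0, "rz": 0},
    {"dx": 0, "dy": 0, "dz": -0.8, "rx": 0, "ry": 0, "rz": 0},
    {"dx": 0, "dy": 0, "dz": -0.8, "rx": 0, "ry": 0, "rz": 0},
    {"dx": 0, "dy": 0, "dz": -0.8, "rx": 0, "ry": 0, "rz": 0},
    {"dx": 0, "dy": 0, "dz": -0.8, "rx": 0, "ry": 0, "rz": 0},
  ],
)

```text
clock: 16.32
tcp_pos: [0.5725, 0.2305, 0.1675]
orientation: [0.506, 3.098, 0.003]
contact_force: [-1.1, -1.4, 8.7]
grip_width: 0.0144
gripper_force: 59.9
```

>>> send_rows(
  deltas=[
    {"dx": 0, "dy": 0, "dz": -0.5, "rx": 0, "ry": 0, "rz": 0},
    {"dx": 0, "dy": 0, "dz": -1, "rx": 0, "ry": 0, "rz": 0},
    {"dx": 0, "dy": 0, "dz": -1, "rx": 0, "ry": 0, "rz": 0},
    {"dx": 0, "dy": 0, "dz": -1, "rx": 0, "ry": 0, "rz": 0},
    {"dx": 0, "dy": 0, "dz": -1, "rx": 0, "ry": 0, "rz": 0},
  ],
)

```text
clock: 16.73
tcp_pos: [0.5732, 0.2307, 0.1674]
orientation: [0.506, 3.097, 0.005]
contact_force: [-0.6, -1.0, 14.4]
grip_width: 0.0142
gripper_force: 60.4
```

```bash
python3 - <<'E'
from h import *
o=r.get_obs();print(o["tcp_pos"],o["contact_force"])
f=[grab(n)["frame"] for n in("scene","side")]
cv2.imwrite("pics/c5.png",np.hstack([cv2.resize(x,None,fx=4,fy=4,interpolation=cv2.INTER_CUBIC) for x in (f[0][180:310,370:460],f[1][230:360,200:290])]))
E
```

```text
[0.57315617 0.2307013  0.16739346] [-0.59705696 -0.98419041 14.41794479]
```

View pics/c5.png

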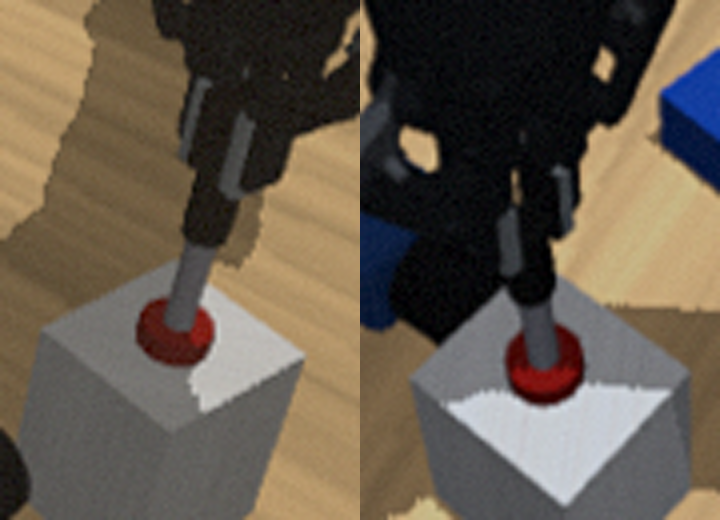

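Both views show the red collar resting flat on the block's top. Withdrawing straight up.

>>> send_rows(
  deltas=[
    {"dx": 0, "dy": 0, "dz": 2, "rx": 0, "ry": 0, "rz": 0},
    {"dx": 0, "dy": 0, "dz": 6, "rx": 0, "ry": 0, "rz": 0},
    {"dx": 0, "dy": 0, "dz": 12, "rx": 0, "ry": 0, "rz": 0},
    {"dx": 0, "dy": 0, "dz": 20, "rx": 0, "ry": 0, "rz": 0},
    {"dx": 0, "dy": 0, "dz": 30, "rx": 0, "ry": 0, "rz": 0},
  ],
)

```text
clock: 17.25
tcp_pos: [0.5707, 0.2299, 0.1949]
orientation: [-0.506, -3.099, 0.001]
contact_force: [-0.1, -0.7, -1.6]
grip_width: 0.0147
gripper_force: 58.7
```

>>> send_rows(
  deltas=[
    {"dx": 0, "dy": 0, "dz": 12, "rx": 0, "ry": 0, "rz": 0},
    {"dx": 0, "dy": 0, "dz": 24, "rx": 0, "ry": 0, "rz": 0},
    {"dx": 0, "dy": 0, "dz": 36, "rx": 0, "ry": 0, "rz": 0},
    {"dx": 0, "dy": 0, "dz": 48, "rx": 0, "ry": 0, "rz": 0},
    {"dx": 0, "dy": 0, "dz": 59.6, "rx": 0, "ry": 0, "rz": 0},
  ],
)

```text
clock: 17.67
tcp_pos: [0.5714, 0.23, 0.2562]
orientation: [0.506, 3.1, 0.001]
contact_force: [0.1, 1.0, -2.1]
grip_width: 0.0144
gripper_force: 58.7
```

>>> send_rows(
  deltas=[
    {"dx": 1, "dy": -20, "dz": 0, "rx": 0, "ry": 0, "rz": 0},
    {"dx": 2, "dy": -45, "dz": 0, "rx": 0, "ry": 0, "rz": 0},
    {"dx": 4, "dy": -75, "dz": 0, "rx": 0, "ry": 0, "rz": 0},
    {"dx": 6, "dy": -105, "dz": 0, "rx": 0, "ry": 0, "rz": 0},
    {"dx": 8, "dy": -135, "dz": 0, "rx": 0, "ry": 0, "rz": 0},
  ],
)

```text
clock: 18.08
tcp_pos: [0.5793, 0.0937, 0.2554]
orientation: [0.506, 3.1, 0.001]
contact_force: [0.6, -0.4, -1.0]
grip_width: 0.0146
gripper_force: 58.8
```

>>> send_rows(
  deltas=[
    {"dx": 1, "dy": -25, "dz": 0, "rx": 0, "ry": 0, "rz": 0},
    {"dx": 2, "dy": -45, "dz": 0, "rx": 0, "ry": 0, "rz": 0},
    {"dx": 2.5, "dy": -58, "dz": 0, "rx": 0, "ry": 0, "rz": 0},
    {"dx": 2.5, "dy": -66, "dz": 0, "rx": 0, "ry": 0, "rz": 0},
    {"dx": 2.5, "dy": -66, "dz": 0, "rx": 0, "ry": 0, "rz": 0},
  ],
)

```text
clock: 18.5
tcp_pos: [0.5819, 0.0273, 0.255]
orientation: [0.51, 3.099, -0.0]
contact_force: [0.3, 0.1, -0.9]
grip_width: 0.014
gripper_force: 58.8
```

>>> send_rows(
  deltas=[
    {"dx": 0, "dy": 0, "dz": -15, "rx": 0, "ry": 0, "rz": 0},
    {"dx": 0, "dy": 0, "dz": -30, "rx": 0, "ry": 0, "rz": 0},
    {"dx": 0, "dy": 0, "dz": -45, "rx": 0, "ry": 0, "rz": 0},
    {"dx": 0, "dy": 0, "dz": -60, "rx": 0, "ry": 0, "rz": 0},
    {"dx": 0, "dy": 0, "dz": -70, "rx": 0, "ry": 0, "rz": 0},
  ],
)

```text
clock: 18.92
tcp_pos: [0.5812, 0.0312, 0.183]
orientation: [-0.502, -3.099, -0.001]
contact_force: [-0.1, -0.2, -0.6]
grip_width: 0.0144
gripper_force: 58.8
```

```bash
python3 - <<'E'
from h import *
o=r.get_obs();print(o["tcp_pos"],o["contact_force"])
f=[grab(n)["frame"] for n in("scene","side")]
cv2.imwrite("pics/c6.png",np.hstack([cv2.resize(x,None,fx=4,fy=4,interpolation=cv2.INTER_CUBIC) for x in (f[0][150:280,270:360],f[1][170:300,255:345])]))
E
```

```text
[0.58115008 0.03119911 0.18304592] [-0.09939651 -0.22499077 -0.6468375 ]
```

View pics/c6.png

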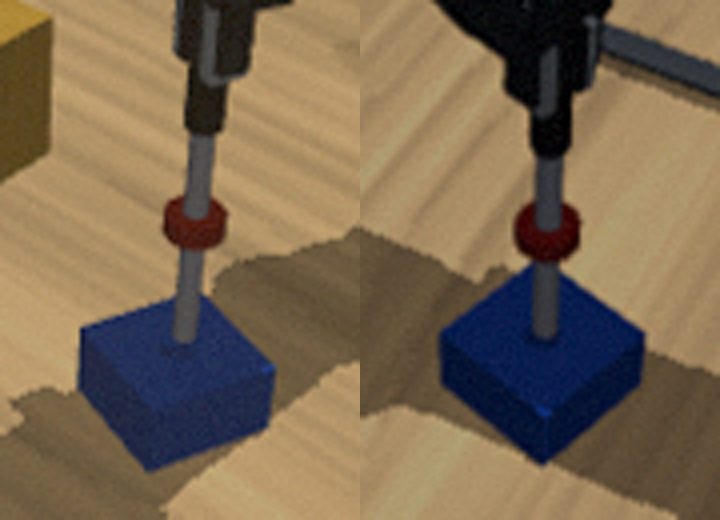

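The collar has kept its high mark, and the foot sits right over the socket in both views (crop (187,340) and (544,338)). Lowering.

>>> send_rows(
  deltas=[
    {"dx": 0, "dy": 0, "dz": -2, "rx": 0, "ry": 0, "rz": 0},
    {"dx": 0, "dy": 0, "dz": -4, "rx": 0, "ry": 0, "rz": 0},
    {"dx": 0, "dy": 0, "dz": -6, "rx": 0, "ry": 0, "rz": 0},
    {"dx": 0, "dy": 0, "dz": -7, "rx": 0, "ry": 0, "rz": 0},
    {"dx": 0, "dy": 0, "dz": -7, "rx": 0, "ry": 0, "rz": 0},
  ],
)

```text
clock: 19.43
tcp_pos: [0.5819, 0.0289, 0.1777]
orientation: [0.507, 3.1, 0.0]
contact_force: [0.2, -0.3, -0.9]
grip_width: 0.0143
gripper_force: 58.8
```

>>> send_rows(
  deltas=[
    {"dx": 0, "dy": 0, "dz": -0.8, "rx": 0, "ry": 0, "rz": 0},
    {"dx": 0, "dy": 0, "dz": -1.6, "rx": 0, "ry": 0, "rz": 0},
    {"dx": 0, "dy": 0, "dz": -2.4, "rx": 0, "ry": 0, "rz": 0},
    {"dx": 0, "dy": 0, "dz": -3.2, "rx": 0, "ry": 0, "rz": 0},
    {"dx": 0, "dy": 0, "dz": -4, "rx": 0, "ry": 0, "rz": 0},
  ],
)

```text
clock: 19.85
tcp_pos: [0.5818, 0.0289, 0.1734]
orientation: [0.506, 3.1, 0.0]
contact_force: [0.2, 0.1, -2.0]
grip_width: 0.0141
gripper_force: 58.8
```

>>> send_rows(
  deltas=[
    {"dx": 0, "dy": 0, "dz": -1, "rx": 0, "ry": 0, "rz": 0},
    {"dx": 0, "dy": 0, "dz": -2, "rx": 0, "ry": 0, "rz": 0},
    {"dx": 0, "dy": 0, "dz": -3, "rx": 0, "ry": 0, "rz": 0},
    {"dx": 0, "dy": 0, "dz": -4, "rx": 0, "ry": 0, "rz": 0},
    {"dx": 0, "dy": 0, "dz": -5, "rx": 0, "ry": 0, "rz": 0},
  ],
)

```text
clock: 20.27
tcp_pos: [0.5817, 0.029, 0.1684]
orientation: [-0.506, -3.1, -0.0]
contact_force: [-0.0, -0.1, -1.6]
grip_width: 0.0143
gripper_force: 58.8
```

>>> send_rows(
  deltas=[
    {"dx": 0, "dy": 0, "dz": -2, "rx": 0, "ry": 0, "rz": 0},
    {"dx": 0, "dy": 0, "dz": -4, "rx": 0, "ry": 0, "rz": 0},
    {"dx": 0, "dy": 0, "dz": -6, "rx": 0, "ry": 0, "rz": 0},
    {"dx": 0, "dy": 0, "dz": -8, "rx": 0, "ry": 0, "rz": 0},
    {"dx": 0, "dy": 0, "dz": -10, "rx": 0, "ry": 0, "rz": 0},
  ],
)

```text
clock: 20.68
tcp_pos: [0.5817, 0.029, 0.1582]
orientation: [-0.506, -3.1, 0.0]
contact_force: [-0.5, 0.1, -0.2]
grip_width: 0.0146
gripper_force: 58.8
```

>>> send_rows(
  deltas=[
    {"dx": 0, "dy": 0, "dz": -1, "rx": 0, "ry": 0, "rz": 0},
    {"dx": 0, "dy": 0, "dz": -2, "rx": 0, "ry": 0, "rz": 0},
    {"dx": 0, "dy": 0, "dz": -3, "rx": 0, "ry": 0, "rz": 0},
    {"dx": 0, "dy": 0, "dz": -4, "rx": 0, "ry": 0, "rz": 0},
    {"dx": 0, "dy": 0, "dz": -5, "rx": 0, "ry": 0, "rz": 0},
  ],
)

```text
clock: 21.1
tcp_pos: [0.5818, 0.0289, 0.1535]
orientation: [0.506, 3.1, 0.0]
contact_force: [0.5, 0.3, -1.5]
grip_width: 0.0141
gripper_force: 58.8
```

>>> send_rows(
  deltas=[
    {"dx": 0, "dy": 0, "dz": -0.7, "rx": 0, "ry": 0, "rz": 0},
    {"dx": 0, "dy": 0, "dz": -1.4, "rx": 0, "ry": 0, "rz": 0},
    {"dx": 0, "dy": 0, "dz": -2.1, "rx": 0, "ry": 0, "rz": 0},
    {"dx": 0, "dy": 0, "dz": -2.8, "rx": 0, "ry": 0, "rz": 0},
    {"dx": 0, "dy": 0, "dz": -3, "rx": 0, "ry": 0, "rz": 0},
  ],
)

```text
clock: 21.52
tcp_pos: [0.5819, 0.029, 0.1506]
orientation: [0.506, 3.1, 0.0]
contact_force: [-0.5, 0.2, 0.2]
grip_width: 0.0142
gripper_force: 58.9
```

>>> send_rows(
  deltas=[
    {"dx": 0, "dy": 0, "dz": -0.5, "rx": 0, "ry": 0, "rz": 0},
    {"dx": 0, "dy": 0, "dz": -1, "rx": 0, "ry": 0, "rz": 0},
    {"dx": 0, "dy": 0, "dz": -1, "rx": 0, "ry": 0, "rz": 0},
  ],
)

```text
clock: 21.77
tcp_pos: [0.5828, 0.0289, 0.1505]
orientation: [0.506, 3.098, 0.001]
contact_force: [-0.4, 0.4, 5.7]
grip_width: 0.0145
gripper_force: 59.4
```

>>> send_rows(
  deltas=[
    {"dx": 0, "dy": 0, "dz": 0, "rx": 0, "ry": 0, "rz": 0},
    {"dx": 0, "dy": 0, "dz": 0, "rx": 0, "ry": 0, "rz": 0},
    {"dx": 0, "dy": 0, "dz": 0, "rx": 0, "ry": 0, "rz": 0},
    {"dx": 0, "dy": 0, "dz": 0, "rx": 0, "ry": 0, "rz": 0},
    {"dx": 0, "dy": 0, "dz": 0, "rx": 0, "ry": 0, "rz": 0},
  ],
  jaw=85,
)

```text
clock: 22.18
tcp_pos: [0.5816, 0.029, 0.1493]
orientation: [-0.506, -3.1, 0.0]
contact_force: [-0.2, -0.6, 0.4]
grip_width: 0.0741
gripper_force: 0.0
```

>>> send_rows(
  deltas=[
    {"dx": 0, "dy": 0, "dz": 0, "rx": 0, "ry": 0, "rz": 0},
    {"dx": 0, "dy": 0, "dz": 0, "rx": 0, "ry": 0, "rz": 0},
    {"dx": 0, "dy": 0, "dz": 0, "rx": 0, "ry": 0, "rz": 0},
    {"dx": 0, "dy": 0, "dz": 5, "rx": 0, "ry": 0, "rz": 0},
    {"dx": 0, "dy": 0, "dz": 15, "rx": 0, "ry": 0, "rz": 0},
  ],
)

```text
clock: 22.6
tcp_pos: [0.5809, 0.0288, 0.164]
orientation: [-0.506, -3.098, 0.001]
contact_force: [0.1, 0.1, -0.6]
grip_width: 0.0851
gripper_force: 0.0
```

>>> send_rows(
  deltas=[
    {"dx": 0, "dy": 0, "dz": 20, "rx": 0, "ry": 0, "rz": 0},
    {"dx": 0, "dy": 0, "dz": 45, "rx": 0, "ry": 0, "rz": 0},
    {"dx": 0, "dy": 0, "dz": 70, "rx": 0, "ry": 0, "rz": 0},
    {"dx": 0, "dy": 0, "dz": 80, "rx": 0, "ry": 0, "rz": 0},
    {"dx": 0, "dy": 0, "dz": 80, "rx": 0, "ry": 0, "rz": 0},
  ],
)

```text
clock: 23.02
tcp_pos: [0.5837, 0.0289, 0.248]
orientation: [0.506, 3.095, 0.004]
contact_force: [1.1, -0.7, 1.2]
grip_width: 0.0849
gripper_force: 0.0
```

```bash
python3 - <<'E'
from h import *
o=r.get_obs();print(o["tcp_pos"],o["contact_force"],o["grip_width"],o["clock"])
for n,(u,v) in {"scene":(318,184),"side":(302,207)}.items():
    f=grab(n);P=cloud(f);im=f["frame"];V,U=np.mgrid[:420,:560]
    m=(im.max(2)<60)&(np.hypot(U-u,V-v)<30)&(P[...,2]>.12)&(P[...,2]<.19)
    print(n,"handle",P[m].mean(0),np.percentile(P[m][:,2],[2,98]),m.sum())
    hsv=cv2.cvtColor(im,cv2.COLOR_BGR2HSV);red=((hsv[...,0]<8)|(hsv[...,0]>172))&(hsv[...,1]>130)&(np.hypot(U-u,V-v-35)<50)
    print("  red",np.median(P[red],0))
    cv2.imwrite(f"pics/{n}7.png",im)
a=[cv2.resize(cv2.imread(f"pics/{n}7.png")[c[0]:c[0]+130,c[1]:c[1]+90],None,fx=4,fy=4) for n,c in(("scene",(150,270)),("side",(170,255)))]
cv2.imwrite("pics/c7.png",np.hstack(a))
E
```

```text
[0.58366513 0.02890947 0.2480216 ] [ 1.08335233 -0.65968633  1.20313551] 0.08489298537687325 23.0167
scene handle [0.58742315 0.03002624 0.16056827] [0.13834852 0.17556807] 185
  red [0.58994777 0.03241707 0.08931225]
side handle [0.57914318 0.03085619 0.16009466] [0.12510386 0.17647278] 216
  red [0.57702441 0.0332484  0.09008757]
```

View pics/c7.png

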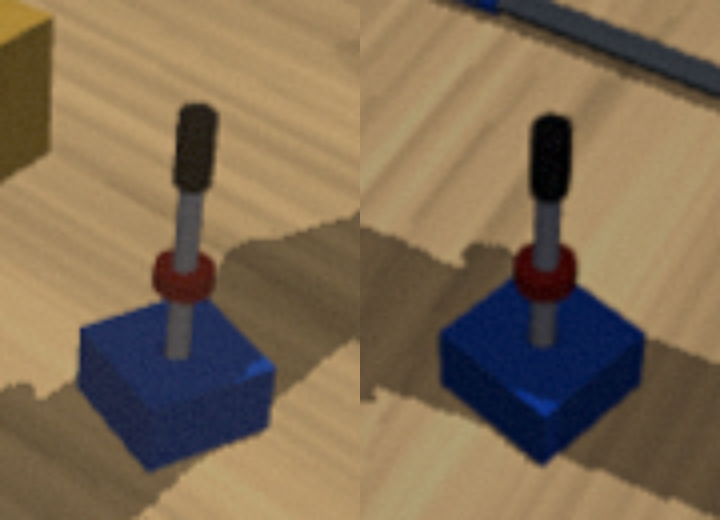

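The gauge stands upright in the socket with its top at about 175 mm, so it is seated. The collar top is at about 90 mm, which puts its underside about 63 mm above the foot, and the fingers are clear.

```bash
python3 -c "
from bench import r
print(r.hand_in())"
```

```text
the job is handed in; nothing more can be done
None
```

The job is handed in at about 23 s, verdict not shown: the rod bottomed out about 63 mm down the aluminium bore (at most about 14 N at the wrist), and the gauge is back in its blue stand, let go, with the collar still at its mark.

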